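# Clamp a gel cassette for a run

### The arm

A 6-joint arm with a two-finger parallel gripper is mounted at the origin on a cart in front of the work surface, level with it; the furniture and walls round the work are solid. World frame = base frame: x ahead of the robot, y to its left, z up, the work surface at z = 0. Lengths are in m, angles in rad, forces in N, time in s.
With the tool pointing down it reaches from about 0.375 to 0.825 m from the base axis. Payload 5.5 kg.
Tool frame: the origin (TCP) lies on the centre line of the jaws, within the pads' length; the fingertips stand 11 mm ahead of it and the grasp point (between the pads) lies 8 mm behind it (arm.tip_extent is the distance from the TCP to the fingertips, in m); z points along the fingers, y is the direction in which the jaws open and shut (so a half turn about z gives the same grasp; the last joint's range is limited). The gripper opens to 85 mm and grips with 20 to 120 N. Pads are 22 mm wide; open, the fingers measure 114 mm over their backs; the gripper's body (76 mm by 85 mm) begins 54 mm behind the grasp point. The pads swing forward as they close: fully open they stand 13 mm farther back than shut.
Start: joints at [-1.29, 0.314, -0.047, 1.21, 0, 1.571], TCP at [0.166, -0.576, 0.218] pointing down, gripper open.
Joint ranges: [-2.67, 2.67], [-0.69, 1.73], [-1.03, 1.25], [-2.08, 2.16], [-1.42, 1.45], [-3.14, 3.14]. Speed limits (rad/s): [2.39, 2.39, 3.01, 3.14, 3.14, 3.14].

### API

Orientations are given as a rotation vector (axis times angle).
In Python, from rig import monitor, optics, arm gives the robot as it stands.
- The arm moves only by the tool send_rows, never from a script. Its argument "series" is a list of rows, each a list of 7 numbers: the turn, a rotation vector about the tool's x, y, z in rad, then the shift along the tool's x, y, z in m, then the opening in per cent of the stroke, from 0 (shut) to 100 (fully open). A call has exactly 5 rows; each row is the pose to reach, as a shift and turn from the pose measured when the call began, along the tool's axes at that moment; what a row does not reach only later rows make up. A row lasts 1/8 s, in which the tool goes at most 62.5 mm and 10.7 degrees, less where a joint would pass 70% of its speed; a pose out of reach is approached as far as the arm can. A call with a gripper value outside its range is refused whole. The fingers move at their own pace and stop on an object; "force" is the grip in N (left out, the last holds). Time passes only in rows, so rows that repeat a pose let the fingers close, or fill a call up. It gives the time, the measured TCP pose, the force and the opening at its end, in the units of the state.
- monitor.get_obs(): the state, without advancing time (a new reading comes with each control period).
- optics.capture(name): name is "side" or "top"; returns (picture, depth): 400x640x3 uint8, red, green, blue; 400x640 float32, m along the optical axis (not along the pixel's ray), 0 where there is no reading.
- optics.camera_params(name): a dict with "K" (3x3 intrinsics, pixels), "origin" and "attitude" of the camera in the world. Camera axes: x right, y down, z forward; pixel columns grow to the right and rows downward; lengths in m; the calibration is good to about 2 mm. A picture is of the moment at which its call begins. camera_params takes no time and is no camera call.
- arm.hand_in(): hands the job in, once; it reports no verdict.
The state is a dict: "time": time; "joint_pos": joint angles; "qvel": joint speeds; "effort": joint torques, N m; "ee_pos": TCP position; "orientation": TCP orientation; "contact_force": force on the tool from outside, world axes, zero at the start; "wrist_torque": the same for the moment, N m; "width": opening from 0.0 (shut) to 1.0 (fully open).
Only numpy, scipy, OpenCV 4.12 (cv2) and the standard library are available. Lean on these libraries where they do the work, as an engineer would, in place of code of your own. Each camera call takes 0.05 s, during which the arm holds its last target. There are 200 camera calls.

### The job

Set up the gel for its run: lift the glass cassette with the orange comb out of the rack and slide it straight down into the slot of the gel clamp, comb side towards the clamp's core (away from the lever), until it sits fully down. Then swing the blue cam lever round until it lies along the crossbar, so that the cassette is pressed against the gasket. It is glass: do not drop it or ram it in, and leave the cassette with the green comb standing in the rack.

Things in the scene. Friction and masses are not known exactly. Their poses are not given: they have to be found in the camera images.
- cassette_orange: Gel cassette: two clear glass plates with a pale gel between, an upright slab 8 mm thick (x) x 100 wide (y) x 100 high (z), about 160 g. Origin: centre of its bottom edge, z up. On its +x face an orange comb (78 wide, top 10 mm) along the top. Stands in one of the rack's two places; grip it across the 8 mm at the middle of the top edge, fingertips at most 38 mm below the top
- cassette_green: The other cassette, the same in every way but for its green comb; stands in the rack's other place, 70 mm away along x, and stays there
- cassette_orange_comb (a point): Point on the orange cassette's comb side: middle of its +x face, 95 mm above its bottom edge
- cassette_rack: Dark rack, fixed, base 140 (x) x 118 (y) x 8 mm. Origin: centre of underside. Two places at x = -35 and +35 mm, where a cassette's bottom edge stands at z = 8 mm in 12 mm wide grooves at its two ends, 42 mm high. Both cassettes have the rack's yaw: combs towards its +x. A tall white water bath stands to its left (y over 0.1 m), about 0.2 m high with tubes above that
- gel_clamp: Gel clamp, fixed: dark base 92 x 140 mm, pale frame, red and black terminals 84 mm high at the back. Origin: on the bench under the middle of the slot; x across the slot, from the lever (-x) to the U-shaped core with black gasket (+x); y along the slot; z up. Between the end guides (y within 40 mm) only the lever stands higher than 66 mm
- slot_seat (a point): Middle of the slot's floor, 12 mm above the bench. The slot is 12 mm (clamp x) by 104 mm (clamp y), gasket face 6 mm to +x of this point; guides reach 66 mm above the bench, then lead-ins flare 5 mm outward on every side up to 75 mm. A cassette fully down has its origin at this height and its top 112 mm above the bench
- cam_lever (a joint): Angle of the cam lever, rad: 0 = points out to the clamp's -x (open); grows clockwise seen from above, towards the clamp's +y; 1.57 = lies along the crossbar (stop). Closing it moves a pressure plate 5.5 mm into the slot, which pins the cassette to the gasket over the last 0.15 rad. Takes about 1 N at the grip, 3 N at the end; stays where left. When closed, no cassette fits in
- lever_pivot (a point): The lever's vertical axis, at clamp x = -34, y = 0 mm, 57 mm above the bench
- lever_grip (a point): On the upright blue finger post at the lever's end (14 mm thick, from 60 to 94 mm above the bench), 70 mm from the pivot; this point is 82 mm above the bench. The flat lever arm below it reaches up to 68 mm
There are look-alikes about, which are no part of the job. Leave any purple look-alike of the cassette_green alone.

How it is judged:
By the outcome, as a careful person would: the job done as asked, in the order asked, and still so for the second after the job is handed in, with the robot touching nothing.
It also fails if it takes over 53 s, if anything falls off the work surface, if the arm or the gripper's body presses on something with over 40 N, if the wrist force passes 120 N, or if a joint passes its speed limit or range.

## Working session

There is one attempt and no reset: what is moved stays moved. The work goes in short steps, Python scripts to look and compute and a tool call to move; the robot and the scene stay as the last step left them, time stands still between calls to the robot, and variables do not carry over. Pictures are saved under pics/ and viewed, about 8 in all and at most 12, crops included, and the job is handed in when it is done.

Besides the shell and the picture viewer there is one more tool, called after ">>>" by a JSON object that holds its "op" and its "data", one argument or row to a line. send_rows: Moves the arm, as the interface text tells. Its arguments: {"type":"object","properties":{"series":{"type":"array"},"force":{"type":"number"}},"required":["series"]}

```bash
ls; mkdir -p pics; cat > h.py <<'E'
import numpy as np,cv2
from rig import monitor,optics,arm
from scipy.spatial.transform import Rotation as R
def cam(n):
    p=optics.camera_params(n); a=np.array(p["attitude"],float)
    M=a if a.shape==(3,3) else R.from_rotvec(a).as_matrix()
    return np.array(p["K"]),np.array(p["origin"]),M
def grab(n,f=None):
    im,d=optics.capture(n)
    if f: cv2.imwrite(f,cv2.cvtColor(im,cv2.COLOR_RGB2BGR))
    return im,d
def cloud(n,d):
    K,o,M=cam(n); v,u=np.mgrid[:d.shape[0],:d.shape[1]]
    P=np.stack([(u-K[0,2])/K[0,0]*d,(v-K[1,2])/K[1,1]*d,d],-1)
    return P@M.T+o
def ray(n,u,v,z):
    K,o,M=cam(n); r=M@np.array([(u-K[0,2])/K[0,0],(v-K[1,2])/K[1,1],1]); return o+r*(z-o[2])/r[2]
E
python3 - <<'E'
from h import *
for n in("side","top"):
    print(optics.camera_params(n)); im,d=grab(n,f"pics/{n}0.png"); np.savez(f"{n}0.npz",im=im,d=d)
print(monitor.get_obs(), arm.tip_extent)
E
```

```text
pics
{'K': array([[406.76885519,   0.        , 315.72533719],
       [  0.        , 406.76885519, 197.66709169],
       [  0.        ,   0.        ,   1.        ]]), 'origin': array([0.36509988, 0.50140713, 0.60416788]), 'attitude': array([-0.30769376,  2.70412452, -1.35421976])}
{'K': array([[476.43929806,   0.        , 315.4958848 ],
       [  0.        , 476.43929806, 201.73745064],
       [  0.        ,   0.        ,   1.        ]]), 'origin': array([ 0.39789624, -0.15810045,  0.91752389]), 'attitude': array([-2.1364546 ,  2.19142058, -0.1657063 ])}
{'time': 0.1, 'joint_pos': array([-1.28999053e+00,  3.14178354e-01, -4.79863722e-02,  1.21020806e+00,
        4.53646453e-06,  1.57081693e+00]), 'qvel': array([ 0.00209654, -0.00339162,  0.00319583, -0.00021596,  0.00162265,
        0.00155523]), 'effort': array([ 4.26335246e-04, -5.40766203e+01,  3.40541661e+01,  1.11687559e-02,
       -8.16818851e-05, -1.86045338e-05]), 'ee_pos': array([ 0.16612674, -0.57596945,  0.2170038 ]), 'orientation': array([-3.10913671e+00, -4.39390371e-01,  3.39339752e-04]), 'contact_force': array([-0.17873153, -0.85286485,  0.63279613]), 'wrist_torque': array([0.00502208, 0.06030791, 0.0019322 ]), 'width': 0.9979692559429729} 0.011
```

View pics/top0.png

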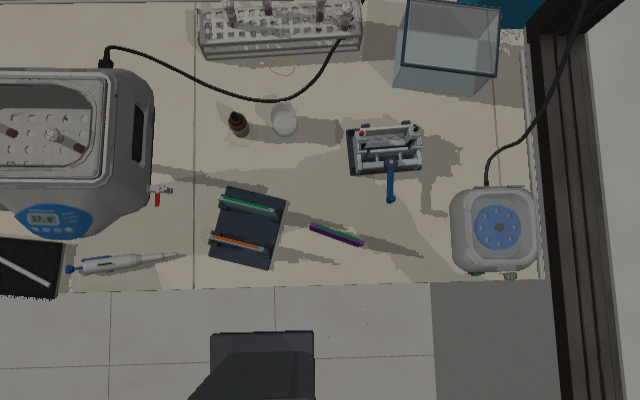

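View pics/side0.png

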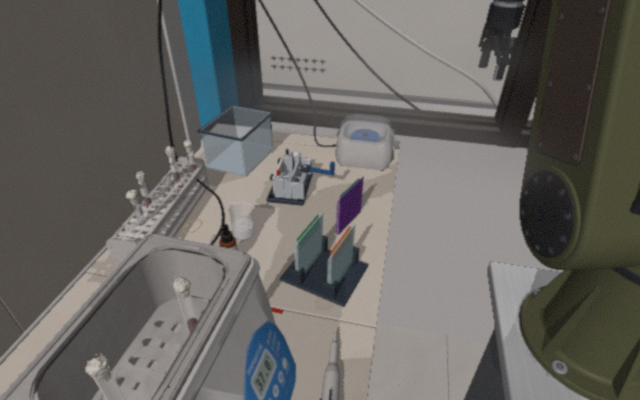

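Top view: the orange comb is at about (237,242) and green at (246,204), both in the dark rack. A purple-sided look-alike stands outside it at (336,234), and the clamp is at (385,150) with its blue lever pointing at the robot (390,200). The orange one in the rack fits the description. I'll confirm with one enlarged crop and measure.

```bash
python3 - <<'E'
from h import *
T=np.load("top0.npz");im,d=T["im"],T["d"]
a=cv2.resize(im[180:275,200:300],None,fx=5,fy=5,interpolation=2);b=cv2.resize(im[115:210,340:430],None,fx=5,fy=5,interpolation=2)
h=min(a.shape[0],b.shape[0]);c=np.hstack([a[:h],b[:h]])[:, :];c=cv2.resize(c,(800,int(h*800/c.shape[1])));cv2.imwrite("pics/crop.png",c[...,::-1])
P=cloud("top",d);hsv=cv2.cvtColor(im,cv2.COLOR_RGB2HSV)
def rep(nm,m,roi,z):
    mm=np.zeros_like(m);x0,x1,y0,y1=roi;mm[y0:y1,x0:x1]=m[y0:y1,x0:x1]
    v,u=np.nonzero(mm);Q=np.array([ray("top",a,b,z)[:2] for a,b in zip(u,v)])
    (c,s,ang)=cv2.minAreaRect(Q.astype(np.float32));w,vv=np.linalg.eigh(np.cov(Q.T))
    print(nm,len(u),"rect",np.round(c,4),np.round(s,4),round(ang,1),"mean",Q.mean(0).round(4),"axis",vv[:,1].round(3),"yawdeg",np.degrees(np.arctan2(vv[1,1],vv[0,1])).round(2),"depth z pct",np.percentile(P[mm>0][:,2],[5,50,95]).round(3))
H,S,V=[hsv[...,i].astype(int) for i in range(3)]
rep("orange",((H>5)&(H<22)&(S>120)&(V>90)).astype(np.uint8),(205,275,225,260),.105)
rep("green",((H>60)&(H<90)&(S>70)&(V>50)).astype(np.uint8),(210,285,190,220),.105)
bl=((H>100)&(H<118)&(S>120)&(V>60)).astype(np.uint8);rep("lever",bl,(375,405,150,210),.068)
rep("tall>0.09",(P[...,2]>.095).astype(np.uint8),(205,285,185,260),.108)
Z=P[...,2]
print("z rack");print((Z[188:270:4,200:290:4]*1000).astype(int))
print("z clamp");print((Z[120:205:3,344:430:4]*1000).astype(int))
E
```

```text
orange 114 rect [ 0.441 -0.038] [0.077  0.0041] 74.5 mean [ 0.4406 -0.0387] axis [0.264 0.964] yawdeg 74.67 depth z pct [0.105 0.108 0.11 ]
green 136 rect [ 0.5067 -0.0567] [0.0784 0.005 ] 74.8 mean [ 0.5067 -0.0565] axis [0.264 0.965] yawdeg 74.69 depth z pct [0.105 0.108 0.11 ]
lever 187 rect [ 0.5372 -0.3156] [0.0144 0.0572] 85.0 mean [ 0.5352 -0.314 ] axis [-0.999  0.032] yawdeg 178.18 depth z pct [0.065 0.068 0.094]
tall>0.09 607 rect [ 0.4778 -0.0562] [0.1309 0.1127] 88.7 mean [ 0.4727 -0.0496] axis [-0.944  0.329] yawdeg 160.8 depth z pct [0.098 0.108 0.111]
z rack
[[  0  -1   2   0  -2  -3   0   8   5   8   2   0  -1   0  -3   1   0   0
    0   0   0  -2   0]
 [  1  -1   0   0  -2   0   0   9   7   8   5   6   6  11   6  -1   3   0
    2   0   0   0  -1]
 [  0  -1   0   0   1  97 107  41   7   6   6   6   5   5  10   8   8   6
    4   0  -1   0  -3]
 [  0   0   2   2  -1  90 106 106 105 108 109   6   8   8   6  10   6   7
    6   6   5  10   0]
 [  3   0  -1   0   0  39  15  52  73  91 106 109 106 108 106   7   5   6
    9   7   8   6   1]
 [  0   0   0   0   0  22  41  32   
[... 3522 characters left out ...]
1  67  68   0   0   0   0   4
    2   0  -1  -1]
 [  0   1   0  -2   0   2   1   1  -3   0  -1  66  69   1   0   0  -2  -1
    1  -1   3  -1]
 [ -3   0   0  -1   1   0   2   0  -1   0   0  69  68   0  -1  -2   0  -1
    1   0  -2  -1]
 [ -2  -1  -1  -1   2   0   0   1   0   0   1  68  67   0   0   2   1  -1
    0  -1  -3   0]
 [  0   2   1  -1   0   0  -2   0   2   0  -2  69  95  -2   1   1  -1   1
    0   2  -1   0]
 [  1   0   0   0   1   0   0   1   0   2  -1  85  94   0   3   0  -2   1
    1   0   3  -2]
 [  0   1   0   1  -1  -3   0  -1  -2   1   1  77  87  -2   0   1  -1   1
   -2  -1   0  -2]
 [  3   0  -1   0   0  -1   1   0   0  -2   0   1   0   0   0   0  -1  -3
    0   0  -1   2]]
```

View pics/crop.png

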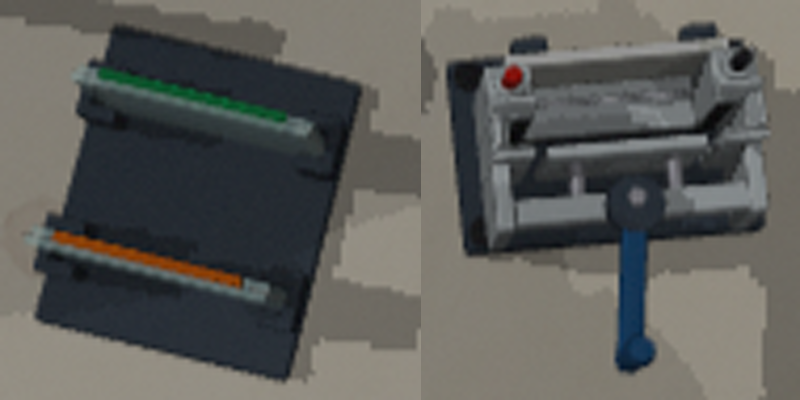

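Crop: the orange comb (crop 150,260) sits in the rack at the place nearer the robot, on the far (+x) side of its cassette. That is the one meant. The clamp core is away from the robot and the lever points towards it. Next I'll measure clamp yaw and position.

```bash
python3 - <<'E'
from h import *
T=np.load("top0.npz");im,d=T["im"],T["d"];P=cloud("top",d)
hsv=cv2.cvtColor(im,cv2.COLOR_RGB2HSV);H,S,V=[hsv[...,i].astype(int) for i in range(3)]
roi=np.zeros(d.shape,bool);roi[118:182,342:430]=1
Z=P[...,2]
blue=(H>100)&(H<118)&(S>120)&(V>60)
q=roi&(Z>6e-3)&(Z<.1)&~blue
Q=P[q][:,:2].astype(np.float32);print("all rect",cv2.minAreaRect(Q))
# left base edge/front base edge: contour of mask rows
b=roi&(Z>.006)&(Z<.018);Q=P[b];print("base ext",Q[:,:2].min(0),Q[:,:2].max(0))
# front edge points: for each column lowest row with z>6mm
fr=[];
for u in range(352,420):
    v=np.nonzero(q[:,u])[0]
    if len(v): fr.append((P[v.max(),u]))
fr=np.array(fr);k=fr[:,2]<.02
print("front edge",k.sum(), cv2.fitLine(fr[k][:,:2].astype(np.float32),cv2.DIST_HUBER,0,.01,.01).ravel())
lf=[]
for v in range(128,172):
    u=np.nonzero(q[v])[0]
    lf.append(P[v,u.min()])
lf=np.array(lf);k=lf[:,2]<.02;print("left edge",k.sum(),cv2.fitLine(lf[k][:,:2].astype(np.float32),cv2.DIST_HUBER,0,.01,.01).ravel())
# red/black terminals, hub, post
red=roi&((H<8)|(H>172))&(S>140);print("red",red.sum(),np.argwhere(red).mean(0)[::-1],P[red].mean(0))
hub=roi&(Z>.062)&(Z<.076);hub[:155]=0;hub[:,:375]=0;hub[:,405:]=0
Qh=P[hub];print("hub+lever",len(Qh))
hb=hub&~blue; u,v=np.argwhere(hb)[:,1],np.argwhere(hb)[:,0];print("hub px",u.min(),u.max(),v.min(),v.max()); 
(c,r)=cv2.minEnclosingCircle(np.stack([u,v],1).astype(np.float32));print(c,r,ray("top",*c,.069),np.median(Z[hb]))
post=blue&(Z>.074);post[:180]=0;print("post",post.sum(),P[post].mean(0),np.argwhere(post).mean(0)[::-1])
arm_=blue&(Z>.06)&(Z<.074);arm_[:168]=0;arm_[:,:375]=0;arm_[:,405:]=0;print("arm line",cv2.fitLine(P[arm_][:,:2].astype(np.float32),cv2.DIST_HUBER,0,.01,.01).ravel())
# heightmaps from both cams, clamp region ~0.8mm/px
S_=np.load("side0.npz");Ps=cloud("side",S_["d"])
out=[]
for PP,I in((P,im),(Ps,S_["im"])):
    m=np.zeros((200,240,3),np.uint8)
    A=PP.reshape(-1,3);C=I.reshape(-1,3);k=(A[:,2]>.004)&(A[:,2]<.12)&(abs(A[:,0]-.58)<.1)&(abs(A[:,1]+.31)<.12);A=A[k];C=C[k]
    for a,c in sorted(zip(A.tolist(),C.tolist()),key=lambda t:t[0][2]):
        h=int(a[2]*2000);col=cv2.applyColorMap(np.uint8([[min(h,255)]]),cv2.COLORMAP_JET)[0,0].tolist()
        cv2.circle(m,(int((-.19-a[1])*1000),int((.68-a[0])*1000)),1,col,-1)
    out.append(m)
cv2.imwrite("pics/hm.png",cv2.resize(np.hstack(out),(800,333)))
E
```

```text
all rect ((0.6059463620185852, -0.3159049451351166), (0.11530140042304993, 0.1402294635772705), 3.139798879623413)
base ext [ 0.56832922 -0.38753138] [ 0.66700769 -0.243217  ]
front edge 61 [ 0.06065525 -0.99815875  0.5732068  -0.32399863]
left edge 44 [ 0.9981539   0.06073519  0.61436975 -0.24623694]
red 17 [361.23529412 133.05882353] [ 0.63062085 -0.26421923  0.08189987]
hub+lever 238
hub px 384 397 156 179
(391.5, 167.5) 11.597513198852539 [ 0.56865476 -0.3185203   0.069     ] 0.06890383118455168
post 1524 [0.47845663 0.22510239 0.14145993] [ 66.90091864 220.43569554]
arm line [ 0.995807   -0.09147895  0.54089093 -0.31381956]
```

View pics/hm.png

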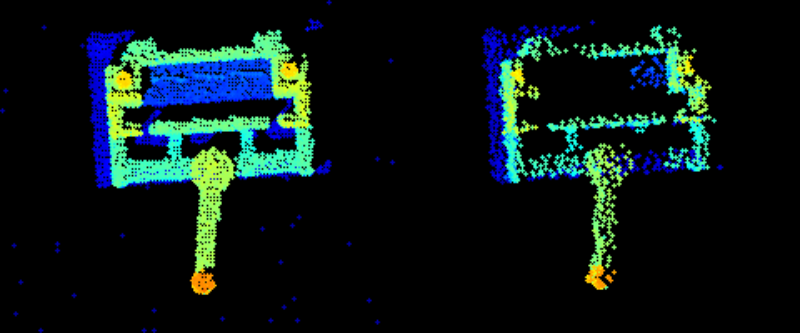

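```bash
python3 - <<'E'
from h import *
T=np.load("top0.npz");im,d=T["im"],T["d"];P=cloud("top",d)
y=np.radians(3.48);X=np.array([np.cos(y),np.sin(y)]);Y=np.array([-np.sin(y),np.cos(y)]);o=np.array([.612,-.3157])
A=P.reshape(-1,3);D=A[:,:2]-o;C=np.stack([D@X,D@Y,A[:,2]],1)*1000
k=(abs(C[:,0])<115)&(abs(C[:,1])<80)&(C[:,2]>5)&(C[:,2]<120);C=C[k]
hub=C[(C[:,2]>63)&(C[:,2]<76)&(abs(C[:,1])<20)&(C[:,0]<-18)]
h=hub[hub[:,0]>-46]
print("hub y ext",h[:,1].min(),h[:,1].max(),"x max",h[:,0].max())
pl=C[(abs(C[:,1])<38)&(C[:,2]>54)&(C[:,0]>-18)&(C[:,0]<2)];print("plate x",np.percentile(pl[:,0],[2,50,98]).round(1),"y",np.percentile(pl[:,1],[2,98]).round(1),pl[:,2].mean())
bk=C[(abs(C[:,1])<38)&(C[:,2]>54)&(C[:,0]>15)];print("core back x",np.percentile(bk[:,0],[2,50,98]).round(1))
for s in(1,-1):
    g=C[(s*C[:,1]>38)&(C[:,2]>66)&(C[:,2]<78)&(abs(C[:,0])<25)]
    print("flare",s);print(g[np.argsort(g[:,0])].round(0).astype(int).tolist())
po=C[(C[:,2]>88)&(C[:,0]<-80)];print("post top",po.mean(0),po.min(0),po.max(0))
E
```

```text
hub y ext -11.56614921906504 12.867632923634343 x max -21.649288194805123
plate x [-10.7  -8.   -3.8] y [-32.7  34.3] 60.55270949347822
core back x [31.8 34.9 43.9]
flare 1
[[-11, 57, 73], [-11, 58, 73], [-10, 44, 75], [-10, 42, 73], [-10, 51, 76], [-10, 46, 73], [-10, 49, 75], [-10, 52, 67], [-10, 47, 73], [-10, 53, 74], [-9, 57, 76], [-9, 58, 74], [-9, 54, 72], [-9, 44, 75], [-8, 60, 71], [-8, 45, 73], [-8, 47, 73], [-8, 49, 73], [-7, 53, 73], [-7, 50, 71], [-7, 54, 72], [-7, 58, 71], [-6, 56, 71], [-6, 59, 69], [-5, 56, 73], [-5, 46, 69], [-5, 42, 67], [-5, 58, 73], [-5, 44, 68], [-4, 53, 67], [-4, 56, 75], [-3, 58, 74], [-3, 53, 69], [-2, 58, 75], [-1, 55, 71], [-1, 53, 69], [0, 59, 68], [0, 57, 74], [1, 55, 71], [2, 53, 67], [2, 59, 76], [2, 58, 68], [3, 60, 66], [3, 57, 72], [3, 55, 70], [4, 59, 76], [4, 57, 75], [4, 55, 74], [4, 60, 66], [5, 53, 68], [6, 57, 74], [6, 60, 66], [6, 59, 73], [7, 54, 70], [7, 52, 66], [8, 57, 74], [8, 58, 74], [8, 43, 67], [8, 54, 70], [9, 52, 68], [9, 46, 66], [9, 41, 71], [9, 60, 68], [10, 43, 69], [10, 45, 69], [10, 47, 70], [10, 52, 71], [10, 
[... 2537 characters left out ...]
5, 73], [16, -41, 70], [16, -57, 71], [17, -50, 70], [17, -48, 70], [17, -55, 67], [18, -43, 70], [18, -42, 67], [18, -58, 69], [18, -52, 71], [18, -50, 71], [19, -54, 70], [19, -46, 71], [19, -57, 68], [19, -49, 69], [19, -45, 70], [20, -52, 73], [20, -54, 72], [20, -50, 72], [20, -58, 69], [20, -53, 77], [20, -48, 71], [21, -42, 66], [21, -57, 68], [21, -47, 69], [21, -47, 76], [21, -45, 70], [22, -46, 75], [22, -44, 68], [22, -42, 67], [23, -59, 67], [23, -45, 69], [23, -46, 75], [24, -44, 67], [24, -40, 68], [24, -43, 66], [25, -57, 67], [25, -46, 70]]
post top [-101.35866072   10.3042758    92.9762008 ] [-106.80701573    4.46644048   88.95340575] [-95.95239014  16.21033538  97.64776155]
```

```bash
python3 - <<'E'
from h import *
T=np.load("top0.npz");im,d=T["im"],T["d"];P=cloud("top",d);S_=np.load("side0.npz");Ps=cloud("side",S_["d"])
y=np.radians(-15.3);X=np.array([np.cos(y),np.sin(y)]);Y=np.array([-np.sin(y),np.cos(y)]);o=np.array([.441,-.038])
for n,PP in(("top",P),("side",Ps)):
    A=PP.reshape(-1,3);D=A[:,:2]-o;C=np.stack([D@X,D@Y,A[:,2]],1)*1000
    C=C[(abs(C[:,0])<25)&(abs(C[:,1])<70)]
    t=C[(C[:,2]>100)&(C[:,2]<116)];print(n,len(t),"x",np.percentile(t[:,0],[3,25,50,75,97]).round(1),"y",np.percentile(t[:,1],[0,2,50,98,100]).round(1))
    print(" slope deg",np.degrees(np.polyfit(t[:,1],t[:,0],1)[0]).round(2), "z med",np.median(t[:,2]))
    m=C[(C[:,2]>55)&(C[:,2]<95)];print(" mid",len(m),np.percentile(m[:,0],[3,50,97]).round(1) if len(m) else "")
    b=C[(C[:,2]>30)&(C[:,2]<47)]; 
    for s in(1,-1): 
        e=b[s*b[:,1]>30];print(" posts",s,np.percentile(e[:,0],[2,98]).round(1),np.percentile(e[:,1],[2,98]).round(1)) if len(e) else 0
E
```

```text
top 254 x [-5.8 -4.1 -2.2 -0.1  1.9] y [-50.  -46.6  -1.3  45.4  48. ]
 slope deg 0.18 z med 107.8821800688981
 mid 9 [-4.9 -2.1  0.9]
 posts 1 [-15.4   9.7] [38.5 55.5]
 posts -1 [-14.8   9.8] [-59.4 -42.6]
side 212 x [-3.9 -3.2 -1.4  1.6  4. ] y [-49.1 -45.2   5.9  50.2  51.4]
 slope deg 0.11 z med 106.82262092770594
 mid 398 [-4.1 -3.3  3.4]
 posts 1 [-13.6  11.9] [31.6 59.3]
 posts -1 [-13.1  -2.1] [-56.8 -32.7]
```

```bash
cat >> h.py <<'E'
def plan(*targets):
    """targets: (x,y,z,jaw_yaw_deg of tool y); prints turn & shift from present pose (tool frame)"""
    s=monitor.get_obs();R0=R.from_rotvec(s["orientation"]);p0=s["ee_pos"]
    yv=R0.as_matrix()[:,1];cur=np.degrees(np.arctan2(yv[1],yv[0]))
    print("t",round(s["time"],2),"p",p0.round(4),"jawyaw",cur.round(2),"q",s["joint_pos"].round(2),"F",s["contact_force"].round(1),"w",round(s["width"],3))
    for x,y,z,a in targets:
        a=cur+(a-cur+90)%180-90; a=np.radians(a);yy=np.array([np.cos(a),np.sin(a),0]);zz=np.array([0,0,-1.])
        Rt=R.from_matrix(np.stack([np.cross(yy,zz),yy,zz],1))
        print((R0.inv()*Rt).as_rotvec().round(4),R0.inv().apply(np.array([x,y,z])-p0).round(4))
E
python3 - <<'E'
from h import *
plan((.4387,-.0387,.2,-15.3))
s=np.load("side0.npz");P=cloud("side",s["d"])
y=np.radians(3.48);X=np.array([np.cos(y),np.sin(y)]);Y=np.array([-np.sin(y),np.cos(y)]);o=np.array([.614,-.3156])
A=P.reshape(-1,3);D=A[:,:2]-o;C=np.stack([D@X,D@Y,A[:,2]],1)*1000
po=C[(C[:,2]>86)&(C[:,2]<97)&(C[:,0]<-80)&(C[:,0]>-120)&(abs(C[:,1])<40)];print("post side",po.mean(0))
for s in(1,-1):
    for lo,hi in((-14,-3),(5,16)):
        g=C[(s*C[:,1]>40)&(s*C[:,1]<60)&(C[:,2]>66)&(C[:,2]<78)&(C[:,0]>lo)&(C[:,0]<hi)];print(s,lo,len(g),g.mean(0).round(1) if len(g) else "")
pl=C[(abs(C[:,1])<38)&(C[:,2]>54)&(C[:,2]<64)&(C[:,0]>-18)&(C[:,0]<2)];print(pl.mean(0),np.percentile(pl[:,0],[2,98]))
E
```

```text
t 0.1 p [ 0.1661 -0.576   0.217 ] jawyaw -73.91 q [-1.29  0.31 -0.05  1.21  0.    1.57] F [-0.2 -0.9  0.6] w 0.998
[-1.400e-03 -8.000e-04 -1.023e+00] [ 0.4108 -0.4407  0.0177]
post side [-100.36453724   12.34039002   90.35225509]
1 -14 11 [-6.3 54.4 71.5]
1 5 17 [12.1 53.  70.9]
-1 -14 9 [ -7.5 -48.2  72.5]
-1 5 19 [ 10.7 -51.   69.6]
[-7.28279468  2.18120197 59.44882337] [-9.56415521 -3.99217208]
```

>>> {"op": "send_rows", "data": {
  "series": [
    [0,0,-0.1,0.035,-0.035,0,70],
    [0,0,-0.25,0.075,-0.08,0,70],
    [0,0,-0.4,0.12,-0.125,0,70],
    [0,0,-0.55,0.16,-0.17,0,70],
    [0,0,-0.7,0.2,-0.215,0,70]
  ],
  "force": 30
}}

```text
time: 0.72
ee_pos: [0.2991, -0.312, 0.2171]
orientation: [-2.767, -1.485, -0.001]
contact_force: [1.0, -0.7, 0.9]
width: 0.699
```

```bash
python3 -c "
from h import *
plan((.4395,-.038,.2,-15.3))"
```

```text
t 0.72 p [ 0.2991 -0.312   0.2171] jawyaw -33.55 q [-0.81 -0.   -0.42  1.15  0.    1.35] F [ 1.  -0.7  0.9] w 0.699
[-0.0011 -0.0015 -0.3185] [ 0.306  -0.0344  0.0175]
```

>>> {"op": "send_rows", "data": {
  "series": [
    [0,0,-0.1,0.05,-0.01,0,60],
    [0,0,-0.2,0.11,-0.02,0,60],
    [0,0,-0.318,0.17,-0.03,0,60],
    [0,0,-0.318,0.23,-0.034,0.01,60],
    [-0.001,-0.001,-0.318,0.285,-0.034,0.017,60]
  ]
}}

```text
time: 1.35
ee_pos: [0.4286, -0.0536, 0.2003]
orientation: [2.497, 1.906, 0.001]
contact_force: [0.6, -0.7, 1.6]
width: 0.599
```

```bash
python3 -c "
from h import *
plan((.4395,-.038,.091,-15.3))"
```

```text
t 1.35 p [ 0.4286 -0.0536  0.2003] jawyaw -15.28 q [-0.12  0.01 -0.45  1.11  0.    1.71] F [ 0.6 -0.7  1.6] w 0.599
[ 0.0004 -0.0004  0.0003] [0.0179 0.0063 0.1093]
```

>>> {"op": "send_rows", "data": {
  "series": [
    [0,0,0,0.018,0.006,0,60],
    [0,0,0,0.018,0.006,0.03,60],
    [0,0,0,0.018,0.006,0.06,60],
    [0,0,0,0.018,0.006,0.09,60],
    [0,0,0,0.018,0.006,0.109,60]
  ]
}}

```text
time: 1.98
ee_pos: [0.438, -0.0377, 0.0896]
orientation: [-2.496, -1.906, 0.002]
contact_force: [-0.0, -0.8, -0.2]
width: 0.601
```

```bash
python3 - <<'E'
from h import *
plan((.4395,-.038,.091,-15.3))
im,d=grab("side");P=cloud("side",d)
a=cv2.resize(im[200:300,270:380],None,fx=4,fy=4,interpolation=2)
im,d=grab("top");b=cv2.resize(im[180:275,190:300],None,fx=4,fy=4,interpolation=2)
cv2.imwrite("pics/g.png",np.hstack([a[:380,:400],b[:380,:400]])[...,::-1])
E
```

```text
t 1.98 p [ 0.438  -0.0377  0.0896] jawyaw -15.28 q [-0.09  0.11 -0.61  0.85  0.    1.75] F [-0.  -0.8 -0.2] w 0.601
[-0.0019  0.      0.0004] [ 0.0001  0.0016 -0.0014]
```

View pics/g.png

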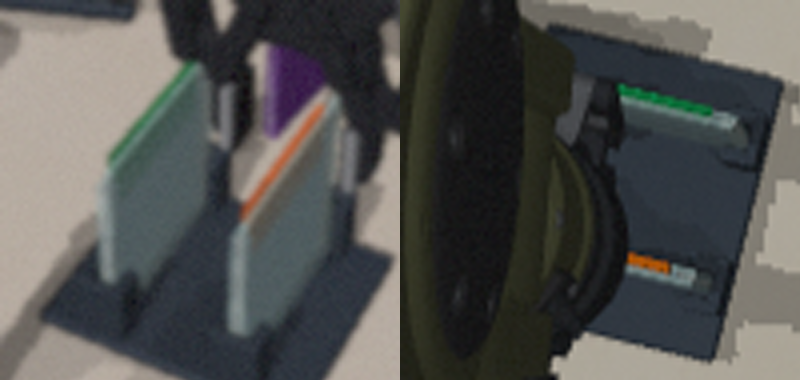

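The two fingers straddle the orange cassette in the side crop (pads at 228,115 and 348,150), and green is clear. Closing now.

>>> {"op": "send_rows", "data": {
  "series": [
    [0,0,0,0,0.001,0,30],
    [0,0,0,0,0.001,0,8],
    [0,0,0,0,0.001,0,2],
    [0,0,0,0,0.001,0,2],
    [0,0,0,0,0.001,0,2]
  ],
  "force": 40
}}

```text
time: 2.7
ee_pos: [0.4389, -0.038, 0.0901]
orientation: [-2.496, -1.905, 0.002]
contact_force: [1.0, 0.4, 6.5]
width: 0.075
```

```bash
python3 -c "
from h import *
plan((.4395,-.038,.091,-15.3))"
```

```text
t 2.7 p [ 0.4389 -0.038   0.0901] jawyaw -15.29 q [-0.09  0.12 -0.61  0.85  0.    1.75] F [1.  0.4 6.5] w 0.075
[-0.0021  0.0003  0.0003] [ 0.0002  0.0006 -0.0009]
```

>>> {"op": "send_rows", "data": {
  "series": [
    [0,0,0,0,0,-0.01,2],
    [0,0,0,0,0,-0.03,2],
    [0,0,0,0,0,-0.06,2],
    [0,0,0,0,0,-0.095,2],
    [0,0,0,0,0,-0.13,2]
  ]
}}

```text
time: 3.32
ee_pos: [0.4385, -0.038, 0.2213]
orientation: [-2.495, -1.905, 0.003]
contact_force: [0.1, -0.4, -1.2]
width: 0.07
```

```bash
python3 - <<'E'
from h import *
plan((.615,-.315,.215,3.48))
im,d=grab("side");P=cloud("side",d);im2,d2=grab("top")
np.savez("lift.npz",im=im,d=d,im2=im2,d2=d2)
cv2.imwrite("pics/lift.png",im[60:330,150:500,::-1])
E
```

```text
t 3.33 p [ 0.4385 -0.038   0.2213] jawyaw -15.28 q [-0.09  0.01 -0.4   1.16  0.    1.75] F [ 0.1 -0.4 -1.2] w 0.07
[-3.000e-03 -2.000e-04 -3.274e-01] [-0.2207  0.2433  0.0056]
```

View pics/lift.png

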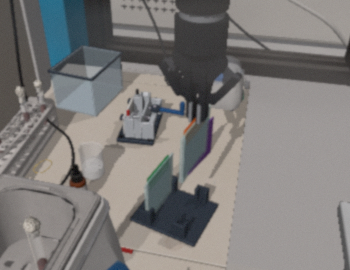

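>>> {"op": "send_rows", "data": {
  "series": [
    [-0.003,0,-0.05,-0.03,0.033,0,2],
    [-0.003,0,-0.12,-0.07,0.077,0,2],
    [-0.003,0,-0.2,-0.11,0.121,0,2],
    [-0.003,0,-0.27,-0.15,0.165,0,2],
    [-0.003,0,-0.327,-0.19,0.21,0,2]
  ]
}}

```text
time: 4.05
ee_pos: [0.5939, -0.2782, 0.2231]
orientation: [2.149, 2.287, 0.006]
contact_force: [0.5, 0.9, -2.0]
width: 0.069
```

```bash
python3 -c "
from h import *
plan((.615,-.315,.2,3.48))"
```

```text
t 4.05 p [ 0.5939 -0.2782  0.2231] jawyaw 3.56 q [-0.44  0.42  0.11  1.26  0.    1.07] F [ 0.5  0.9 -2. ] w 0.069
[ 0.0051 -0.0003  0.0014] [-0.038   0.0187  0.0232]
```

>>> {"op": "send_rows", "data": {
  "series": [
    [0.005,0,0.001,-0.015,0.008,0,2],
    [0.005,0,0.001,-0.038,0.019,0.01,2],
    [0.005,0,0.001,-0.038,0.019,0.03,2],
    [0.005,0,0.001,-0.038,0.019,0.043,2],
    [0.005,0,0.001,-0.038,0.019,0.043,2]
  ]
}}

```text
time: 4.68
ee_pos: [0.6141, -0.314, 0.1782]
orientation: [-2.15, -2.286, 0.001]
contact_force: [0.2, 1.0, -1.7]
width: 0.073
```

```bash
python3 - <<'E'
from h import *
plan((.615,-.315,.18,3.48))
im,d=grab("side");P=cloud("side",d);im2,d2=grab("top");P2=cloud("top",d2)
np.savez("hov.npz",im=im,d=d,im2=im2,d2=d2)
s=monitor.get_obs();y=np.radians(3.48);X=np.array([np.cos(y),np.sin(y)]);Y=np.array([-np.sin(y),np.cos(y)]);o=s["ee_pos"][:2]
for n,PP in(("side",P),("top",P2)):
    A=PP.reshape(-1,3);D=A[:,:2]-o;C=np.stack([D@X,D@Y,A[:,2]],1)*1000
    for lo,hi in((97,115),(115,150),(150,180),(180,199)):
        t=C[(C[:,2]>lo)&(C[:,2]<hi)&(abs(C[:,0])<16)&(abs(C[:,1])<62)]
        if len(t)>8: print(n,lo,hi,len(t),"x",np.percentile(t[:,0],[3,20,50,80,97]).round(1),"y",np.percentile(t[:,1],[1,99]).round(1),"zmin",t[:,2].min().round(1),"zmax",t[:,2].max().round(1),"slope",np.degrees(np.polyfit(t[:,1],t[:,0],1)[0]).round(2))
a=cv2.resize(im[110:230,220:380],None,fx=2.5,fy=2.5,interpolation=2);b=cv2.resize(im2[80:200,320:480],None,fx=2.5,fy=2.5,interpolation=2)
cv2.imwrite("pics/hov.png",np.hstack([a,b])[...,::-1])
E
```

```text
t 4.67 p [ 0.6141 -0.314   0.1782] jawyaw 3.52 q [-0.47  0.51  0.14  1.21  0.    1.04] F [ 0.2  1.  -1.7] w 0.073
[-0.0031 -0.0023  0.0007] [-0.001   0.0008 -0.0018]
side 97 115 81 x [-3.4 -2.9 -2.6 -0.6  4.8] y [-39.3  55. ] zmin 97.4 zmax 114.6 slope 2.06
side 115 150 166 x [-3.6 -3.2 -2.9 -1.4  3.4] y [-41.5  53.5] zmin 115.0 zmax 149.9 slope 1.9
side 150 180 151 x [-4.  -3.7 -3.3 -1.3  3.6] y [-43.4  54.2] zmin 150.6 zmax 179.5 slope 2.03
side 180 199 108 x [-9.3 -3.8 -1.9  2.9  9.1] y [-4. 53.] zmin 180.2 zmax 198.9 slope -0.56
```

View pics/hov.png

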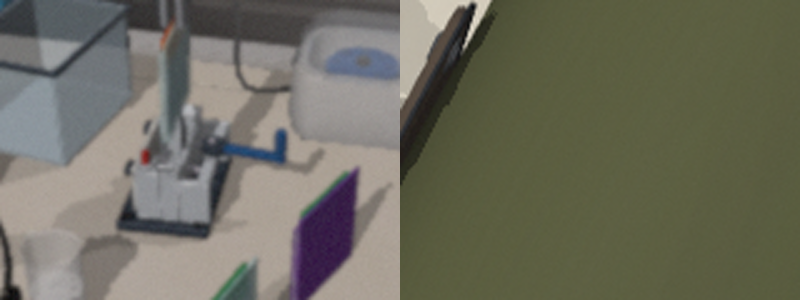

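Side crop: the cassette hangs upright over the clamp (170,90), comb on the core side (away from the lever), and the lever is open. The top view is blocked by the arm. I'll correct by about 1–2 mm and lower in stages.

>>> {"op": "send_rows", "data": {
  "series": [
    [-0.003,-0.002,0,-0.002,0.001,0,2],
    [-0.003,-0.002,0,-0.002,0.001,0.008,2],
    [-0.003,-0.002,0,-0.002,0.001,0.016,2],
    [-0.003,-0.002,0,-0.002,0.001,0.024,2],
    [-0.003,-0.002,0,-0.002,0.001,0.03,2]
  ]
}}

```text
time: 5.4
ee_pos: [0.6161, -0.3163, 0.1495]
orientation: [2.15, 2.287, 0.001]
contact_force: [0.2, 0.9, -0.9]
width: 0.069
```

```bash
python3 -c "
from h import *
plan((.615,-.3158,.13,3.48));print(monitor.get_obs()['wrist_torque'])"
```

```text
t 5.4 p [ 0.6161 -0.3163  0.1495] jawyaw 3.53 q [-0.47  0.52  0.1   1.15  0.    1.03] F [ 0.2  0.9 -0.9] w 0.069
[0.0022 0.0012 0.0008] [ 0.0006 -0.0011  0.0195]
[-0.00217943 -0.03039314 -0.02615732]
```

>>> {"op": "send_rows", "data": {
  "series": [
    [0.002,0.001,0,0,-0.001,0.003,2],
    [0.002,0.001,0,0,-0.001,0.006,2],
    [0.002,0.001,0,0,-0.001,0.009,2],
    [0.002,0.001,0,0,-0.001,0.012,2],
    [0.002,0.001,0,0,-0.001,0.014,2]
  ]
}}

```text
time: 6.02
ee_pos: [0.6152, -0.3164, 0.1353]
orientation: [2.152, 2.289, 0.0]
contact_force: [-0.3, 0.1, -1.6]
width: 0.074
```

```bash
python3 -c "
from h import *
plan((.615,-.3158,.13,3.48));print(monitor.get_obs()['wrist_torque'])"
```

```text
t 6.03 p [ 0.6152 -0.3164  0.1353] jawyaw 3.53 q [-0.48  0.53  0.08  1.12  0.    1.03] F [-0.3  0.1 -1.6] w 0.074
[0.0002 0.0001 0.0008] [ 0.0006 -0.0001  0.0053]
[-0.03052855  0.04602438 -0.03749947]
```

No contact at 53 mm bottom height, so it is inside the straight guides. Continuing down; fully seated should be at TCP z ≈ 0.094.

>>> {"op": "send_rows", "data": {
  "series": [
    [0,0,0,0,0,0.005,2],
    [0,0,0,0,0,0.01,2],
    [0,0,0,0,0,0.016,2],
    [0,0,0,0,0,0.022,2],
    [0,0,0,0,0,0.028,2]
  ]
}}

```text
time: 6.65
ee_pos: [0.6151, -0.3164, 0.1068]
orientation: [2.152, 2.289, 0.0]
contact_force: [-0.1, -0.5, -1.4]
width: 0.073
```

```bash
python3 -c "
from h import *
plan((.615,-.3158,.094,3.48));print(monitor.get_obs()['wrist_torque'])"
```

```text
t 6.65 p [ 0.6151 -0.3164  0.1068] jawyaw 3.52 q [-0.48  0.54  0.04  1.07  0.    1.03] F [-0.1 -0.5 -1.4] w 0.073
[0.0001 0.     0.0007] [ 0.0006 -0.0001  0.0128]
[-0.02354536  0.00862266 -0.02101488]
```

>>> {"op": "send_rows", "data": {
  "series": [
    [0,0,0,0,0,0.003,2],
    [0,0,0,0,0,0.006,2],
    [0,0,0,0,0,0.009,2],
    [0,0,0,0,0,0.011,2],
    [0,0,0,0,0,0.012,2]
  ]
}}

```text
time: 7.28
ee_pos: [0.6151, -0.3164, 0.0947]
orientation: [2.152, 2.289, 0.0]
contact_force: [0.2, 0.2, -1.0]
width: 0.075
```

```bash
python3 -c "
from h import *
plan((.615,-.3158,.094,3.48));print(monitor.get_obs()['wrist_torque'])"
```

```text
t 7.28 p [ 0.6151 -0.3164  0.0947] jawyaw 3.52 q [-0.48  0.55  0.02  1.04  0.    1.03] F [ 0.2  0.2 -1. ] w 0.075
[ 0.0001 -0.      0.0008] [ 0.0006 -0.0001  0.0007]
[ 0.01313582 -0.00207768 -0.04150001]
```

Step down 1 mm at a time until the force shows the floor.

>>> {"op": "send_rows", "data": {
  "series": [
    [0,0,0,0,0,0.0005,2],
    [0,0,0,0,0,0.001,2],
    [0,0,0,0,0,0.0015,2],
    [0,0,0,0,0,0.002,2],
    [0,0,0,0,0,0.002,2]
  ]
}}

```text
time: 7.9
ee_pos: [0.616, -0.3164, 0.0941]
orientation: [2.151, 2.288, 0.002]
contact_force: [-0.2, 1.6, 6.3]
width: 0.073
```

Floor contact at 0.094, where expected, with about 7 N. Release and rise.

>>> {"op": "send_rows", "data": {
  "series": [
    [0,0,0,0,0,0,8],
    [0,0,0,0,0,0,15],
    [0,0,0,0,0,0,30],
    [0,0,0,0,0,0,40],
    [0,0,0,0,0,-0.01,40]
  ]
}}

```text
time: 8.52
ee_pos: [0.6153, -0.3161, 0.1035]
orientation: [2.152, 2.289, 0.001]
contact_force: [0.6, -0.3, 0.1]
width: 0.402
```

>>> {"op": "send_rows", "data": {
  "series": [
    [0,0,0,0,0,-0.03,40],
    [0,0,0,0,0,-0.06,40],
    [0,0,0,0,0,-0.09,40],
    [0,0,0,0,-0.04,-0.1,40],
    [0,0,0,0,-0.1,-0.1,40]
  ]
}}

```text
time: 9.15
ee_pos: [0.5164, -0.3229, 0.2053]
orientation: [2.147, 2.288, 0.002]
contact_force: [0.6, -0.8, 1.1]
width: 0.4
```

```bash
python3 - <<'E'
from h import *
y=np.radians(3.48);X=np.array([np.cos(y),np.sin(y)]);Y=np.array([-np.sin(y),np.cos(y)]);o=np.array([.615,-.315])
pv=o-.034*X; g=lambda a:pv+.07*(-np.cos(a)*X+np.sin(a)*Y)
print("grip now",g(.15),"end",g(1.57))
plan((*g(.15),.16,93))
im,d=grab("side");im2,d2=grab("top")
np.savez("seat.npz",im=im,d=d,im2=im2,d2=d2)
for n,D in(("side",d),("top",d2)):
    A=cloud(n,D).reshape(-1,3);E=A[:,:2]-o;C=np.stack([E@X,E@Y,A[:,2]],1)*1000
    t=C[(C[:,2]>98)&(C[:,2]<125)&(abs(C[:,0])<14)&(abs(C[:,1])<58)]
    if len(t)>5: print(n,len(t),np.percentile(t,[3,50,97],0).round(1).tolist())
a=cv2.resize(im[110:230,220:380],None,fx=2.5,fy=2.5,interpolation=2);b=cv2.resize(im2[80:200,320:480],None,fx=2.5,fy=2.5,interpolation=2)
cv2.imwrite("pics/seat.png",np.hstack([a,b])[...,::-1])
E
```

```text
grip now [ 0.51134138 -0.31082372] end [ 0.57675805 -0.24719629]
t 9.15 p [ 0.5164 -0.3229  0.2053] jawyaw 3.63 q [-0.56  0.33 -0.05  1.18  0.    0.95] F [ 0.6 -0.8  1.1] w 0.4
[ 1.3000e-03  4.4000e-03 -1.5598e+00] [ 0.0125 -0.0044  0.0452]
side 120 [[-0.2, -44.5, 98.6], [1.4, 9.4, 109.4], [7.9, 50.3, 112.1]]
top 297 [[-3.2, -32.9, 99.6], [-0.8, 5.7, 110.8], [4.7, 47.0, 114.1]]
```

View pics/seat.png

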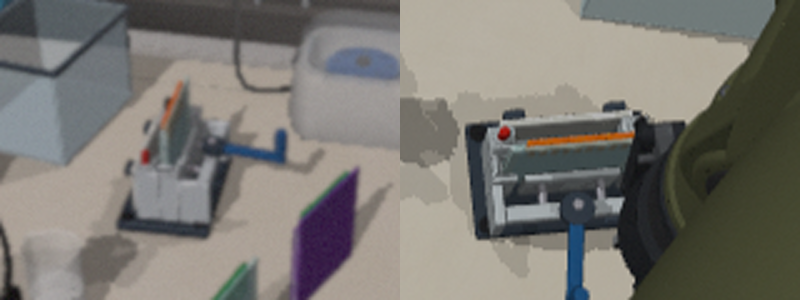

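Both views agree: the cassette is fully down (top about 111–112 mm), comb towards the core, lever open. Now the lever: go over the post, jaws tangential, and cage it.

>>> {"op": "send_rows", "data": {
  "series": [
    [0,0,-0.18,0.003,-0.001,0,40],
    [0,0,-0.36,0.006,-0.002,0,40],
    [0,0,-0.54,0.009,-0.003,0,40],
    [0,0,-0.72,0.012,-0.004,0.01,40],
    [0,0.004,-0.9,0.0125,-0.0045,0.02,40]
  ]
}}

```text
time: 9.88
ee_pos: [0.5044, -0.3091, 0.1843]
orientation: [-0.935, -2.993, -0.005]
contact_force: [0.4, -0.7, -0.8]
width: 0.401
```

```bash
python3 -c "
from h import *
plan((.5113,-.3108,.14,85),(.5113,-.3108,.086,85))"
```

```text
t 9.88 p [ 0.5044 -0.3091  0.1843] jawyaw 55.3 q [-0.55  0.32 -0.12  1.14  0.    0.06] F [ 0.4 -0.7 -0.8] w 0.401
[ 0.0029 -0.0065 -0.5184] [-0.0069  0.0025  0.0442]
[ 0.0029 -0.0065 -0.5184] [-0.0073  0.0024  0.0982]
```

>>> {"op": "send_rows", "data": {
  "series": [
    [0,0,-0.18,-0.004,0.001,0.01,40],
    [0,-0.003,-0.36,-0.007,0.0025,0.02,40],
    [0.003,-0.006,-0.518,-0.007,0.0025,0.03,40],
    [0.003,-0.006,-0.518,-0.007,0.0025,0.04,40],
    [0.003,-0.006,-0.518,-0.007,0.0025,0.044,40]
  ]
}}

```text
time: 10.5
ee_pos: [0.5113, -0.3107, 0.1398]
orientation: [-0.142, -3.137, -0.001]
contact_force: [0.2, 0.1, -0.8]
width: 0.399
```

```bash
python3 - <<'E'
from h import *
plan((.5113,-.3108,.086,85))
im,d=grab("side");im2,d2=grab("top")
a=cv2.resize(im[110:230,250:410],None,fx=2.5,fy=2.5,interpolation=2);b=cv2.resize(im2[110:230,320:480],None,fx=2.5,fy=2.5,interpolation=2)
cv2.imwrite("pics/lev.png",np.hstack([a,b])[...,::-1])
E
```

```text
t 10.5 p [ 0.5113 -0.3107  0.1398] jawyaw 84.83 q [-0.55  0.35 -0.18  1.05 -0.   -0.46] F [ 0.2  0.1 -0.8] w 0.399
[ 0.0003 -0.001  -0.003 ] [-0.0001 -0.0001  0.0538]
```

View pics/lev.png

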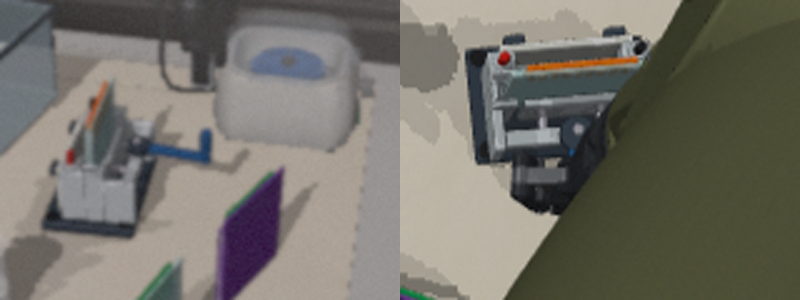

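The fingers (side crop 200,70) hang just above the post (205,140), and nothing else is under them. Descend and close to a loose cage.

>>> {"op": "send_rows", "data": {
  "series": [
    [0,0,0,0,0,0.012,40],
    [0,0,0,0,0,0.024,40],
    [0,0,0,0,0,0.036,40],
    [0,0,0,0,0,0.046,40],
    [0,0,0,0,0,0.053,40]
  ],
  "force": 20
}}

```text
time: 11.22
ee_pos: [0.5109, -0.3105, 0.086]
orientation: [-0.14, -3.137, -0.001]
contact_force: [-0.1, -0.4, 0.3]
width: 0.401
```

>>> {"op": "send_rows", "data": {
  "series": [
    [0,0,0,0,0,0,30],
    [0,0,0,0,0,0,23],
    [0,0,0,0,0,0,19],
    [0,0,0,0,0,0,19],
    [0,0,0,0,0,0,19]
  ]
}}

```text
time: 11.85
ee_pos: [0.5109, -0.3106, 0.0861]
orientation: [-0.14, -3.137, -0.001]
contact_force: [0.3, 0.5, -0.6]
width: 0.188
```

```bash
cat >> h.py <<'E'
def arc(*angs,z=.086,dy=0.):
    y=np.radians(3.48);X=np.array([np.cos(y),np.sin(y)]);Y=np.array([-np.sin(y),np.cos(y)]);pv=np.array([.615,-.315])-.034*X
    plan(*[(*(pv+.07*(-np.cos(a)*X+np.sin(a)*Y)),z,93.48-np.degrees(a)) for a in angs])
E
python3 -c "
from h import *
arc(.15,.3,.45,.6,.75)"
```

```text
t 11.85 p [ 0.5109 -0.3106  0.0861] jawyaw 84.88 q [-0.55  0.39 -0.25  0.93 -0.   -0.46] F [ 0.3  0.5 -0.6] w 0.188
[ 0.0006 -0.0015 -0.0002] [-0.0004 -0.0002  0.0001]
[ 0.0005 -0.0016  0.1498] [-0.0012  0.0102  0.0002]
[ 0.0003 -0.0016  0.2998] [-0.0035  0.0205  0.0002]
[ 2.000e-04 -1.600e-03  4.498e-01] [-0.0074  0.0302  0.0002]
[ 1.000e-04 -1.700e-03  5.998e-01] [-0.0126  0.0393  0.0002]
```

>>> {"op": "send_rows", "data": {
  "series": [
    [0,0,0.15,-0.001,0.01,0,19],
    [0,0,0.3,-0.0035,0.0205,0,19],
    [0,0,0.45,-0.0075,0.03,0,19],
    [0,0,0.6,-0.0125,0.0395,0,19],
    [0,0,0.6,-0.0125,0.0395,0,19]
  ]
}}

```text
time: 12.48
ee_pos: [0.5272, -0.272, 0.0863]
orientation: [-1.057, -2.957, -0.0]
contact_force: [-0.1, 0.3, -0.4]
width: 0.191
```

```bash
python3 -c "
from h import *
arc(.75,.9,1.05,1.2,1.35,1.5)"
```

```text
t 12.47 p [ 0.5272 -0.272   0.0863] jawyaw 50.65 q [-0.48  0.38 -0.26  0.93 -0.    0.21] F [-0.1  0.3 -0.4] w 0.191
[-0.0003 -0.0014  0.0024] [-0.0002 -0.0006  0.0003]
[-0.0004 -0.0013  0.1524] [-0.001   0.0099  0.0003]
[-0.0005 -0.0013  0.3024] [-0.0034  0.0201  0.0003]
[-0.0006 -0.0013  0.4524] [-0.0072  0.0299  0.0003]
[-0.0007 -0.0012  0.6024] [-0.0125  0.0389  0.0002]
[-0.0008 -0.0012  0.7524] [-0.0191  0.0471  0.0002]
```

>>> {"op": "send_rows", "data": {
  "series": [
    [0,0,0.15,-0.001,0.01,0,19],
    [0,0,0.3,-0.0035,0.02,0,19],
    [0,0,0.45,-0.007,0.03,0,19],
    [0,0,0.6,-0.0125,0.039,0,19],
    [0,0,0.6,-0.0125,0.039,0,19]
  ]
}}

```text
time: 13.1
ee_pos: [0.5619, -0.25, 0.0862]
orientation: [-1.879, -2.517, 0.001]
contact_force: [-0.8, -0.6, 0.9]
width: 0.193
```

```bash
python3 - <<'E'
from h import *
arc(1.35,1.45,1.55,1.6)
im,d=grab("side");im2,d2=grab("top")
a=cv2.resize(im[110:230,230:390],None,fx=2.5,fy=2.5,interpolation=2);b=cv2.resize(im2[110:230,320:480],None,fx=2.5,fy=2.5,interpolation=2)
cv2.imwrite("pics/lev2.png",np.hstack([a,b])[...,::-1])
E
```

```text
t 13.1 p [ 0.5619 -0.25    0.0862] jawyaw 16.51 q [-0.42  0.42 -0.2   0.95 -0.    0.86] F [-0.8 -0.6  0.9] w 0.193
[-0.001  -0.0006  0.0067] [ 0.0002 -0.0003  0.0002]
[-0.001  -0.0006  0.1067] [-0.0002  0.0067  0.0002]
[-0.001  -0.0005  0.2067] [-0.0013  0.0136  0.0002]
[-0.0011 -0.0005  0.2567] [-0.0021  0.017   0.0002]
```

View pics/lev2.png

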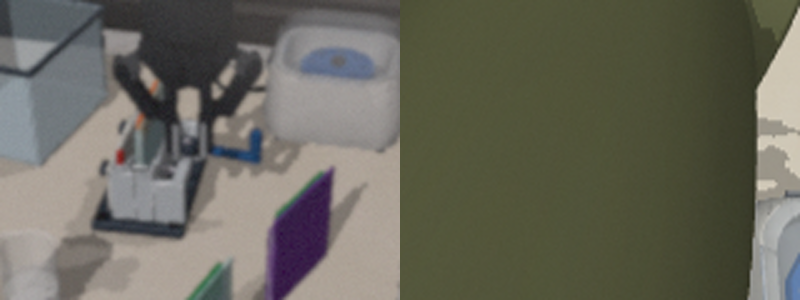

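The lever did not follow: its post is still at (332,168) in the side picture. I'll check where the fingers really are against the calibration.

```bash
python3 - <<'E'
from h import *
def proj(n,p):
    K,o,M=cam(n);c=M.T@(np.array(p)-o);return (K@(c/c[2]))[:2].round(1),c[2].round(3)
for p in [(.5113,-.3108,.09),(.5113,-.3108,.065),(.5619,-.25,.075),(.5619,-.25,.094),(.614,-.3156,.112)]: print(p,proj("side",p),proj("top",p))
im,d=grab("side");P=cloud("side",d);hsv=cv2.cvtColor(im,cv2.COLOR_RGB2HSV);H,S,V=[hsv[...,i].astype(int) for i in range(3)]
b=(H>100)&(H<118)&(S>120)&(V>60);b[:150]=0;b[190:]=0;b[:,:290]=0;b[:,345:]=0
v,u=np.nonzero(b);print(len(u),u.min(),u.max(),v.min(),v.max());print(P[b&(P[...,2]>.075)].mean(0))
y=np.radians(3.48);X=np.array([np.cos(y),np.sin(y)]);Y=np.array([-np.sin(y),np.cos(y)]);o=np.array([.614,-.3156])
print("post clamp frame",((P[b&(P[...,2]>.075)][:,:2]-o)@np.stack([X,Y],1)).mean(0))
# dark fingers near tcp
A=P.reshape(-1,3);t=A[(A[:,2]>.07)&(A[:,2]<.1)&(abs(A[:,0]-.5619)<.05)&(abs(A[:,1]+.25)<.04)];print("near tcp",len(t),t.min(0),t.max(0))
E
```

```text
(0.5113, -0.3108, 0.09) (array([332.7, 163.2]), np.float64(0.968)) (array([390.8, 197.2]), np.float64(0.839))
(0.5113, -0.3108, 0.065) (array([332.4, 172. ]), np.float64(0.983)) (array([388.4, 199.1]), np.float64(0.863))
(0.5619, -0.25, 0.075) (array([305.9, 179.8]), np.float64(0.939)) (array([354.4, 171.3]), np.float64(0.859))
(0.5619, -0.25, 0.094) (array([305.8, 172.9]), np.float64(0.927)) (array([355.5, 169.3]), np.float64(0.84))
(0.614, -0.3156, 0.112) (array([291.3, 149.3]), np.float64(0.977)) (array([393., 137.]), np.float64(0.83))
73 315 333 162 174
[ 0.50594527 -0.27275463  0.10642255]
post clamp frame [-0.10525477  0.0493253 ]
near tcp 14 [ 0.54629058 -0.27345148  0.07002916] [ 0.61186142 -0.24556837  0.09883975]
```

```bash
python3 - <<'E'
from h import *
print(arm.tip_extent, [a for a in dir(arm) if a[0]!='_'])
s=np.load("hov.npz");P=cloud("side",s["d"]);y=np.radians(3.52);X=np.array([np.cos(y),np.sin(y)]);Y=np.array([-np.sin(y),np.cos(y)])
A=P.reshape(-1,3);D=A[:,:2]-np.array([.6141,-.314]);C=np.stack([D@X,D@Y,A[:,2]-.1782],1)*1000
t=C[(abs(C[:,0])>5.5)&(abs(C[:,0])<20)&(abs(C[:,1])<20)&(C[:,2]<40)&(C[:,2]>-60)]
print("hold: finger pts z rel TCP",np.sort(t[:,2])[:25].round(0))
s=monitor.get_obs();p=s["ee_pos"];im,d=grab("side");A=cloud("side",d).reshape(-1,3)-p
a=np.radians(16.5);X=np.array([np.cos(a),np.sin(a)]);Y=np.array([-np.sin(a),np.cos(a)]);C=np.stack([A[:,:2]@X,A[:,:2]@Y,A[:,2]],1)*1000
t=C[(abs(C[:,0])<30)&(C[:,1]>-25)&(C[:,1]<20)&(C[:,2]<40)&(C[:,2]>-30)]
t=t[np.argsort(t[:,2])];print(t.round(0).astype(int)[:60].tolist())
cv2.imwrite("pics/f.png",cv2.resize(im[120:195,270:350],None,fx=7,fy=7,interpolation=2)[...,::-1])
E
```

```text
0.011 ['PlanningError', 'hand_in', 'tip_extent']
hold: finger pts z rel TCP [14. 15. 16. 16. 16. 16. 18. 18. 18. 19. 20. 20. 20. 20. 20. 20. 21. 21.
 21. 21. 21. 22. 22. 22. 22.]
[[17, -15, -30], [26, -20, -30], [15, -10, -30], [7, -14, -30], [12, -10, -29], [22, -14, -29], [24, -18, -29], [12, -17, -29], [9, -21, -29], [28, -18, -28], [19, -17, -28], [14, -13, -28], [24, -13, -28], [21, -17, -28], [10, -10, -27], [-8, 9, 13], [-11, 9, 13], [-13, 10, 14], [-7, -2, 14], [14, 11, 15], [16, 3, 15], [12, 12, 16], [-13, 10, 16], [10, 14, 17], [10, 10, 17], [-7, -1, 18], [-8, 12, 18], [-10, 13, 18], [12, 12, 19], [14, 13, 19], [-18, 7, 20], [21, 9, 20], [-8, 11, 20], [18, 6, 20], [-15, 8, 20], [14, 11, 21], [-11, 13, 21], [21, 7, 21], [-13, 14, 21], [-7, 1, 22], [-15, 6, 22], [16, 9, 22], [-13, 11, 22], [-18, 7, 22], [-11, 12, 23], [-8, 12, 23], [12, 15, 23], [14, 12, 24], [21, 8, 24], [18, 8, 24], [12, 8, 24], [23, 8, 25], [12, 13, 25], [-7, 2, 25], [-13, 11, 25], [-11, 11, 25], [14, 10, 25], [-20, 8, 25], [-8, 12, 26], [-15, 8, 26]]
```

View pics/f.png

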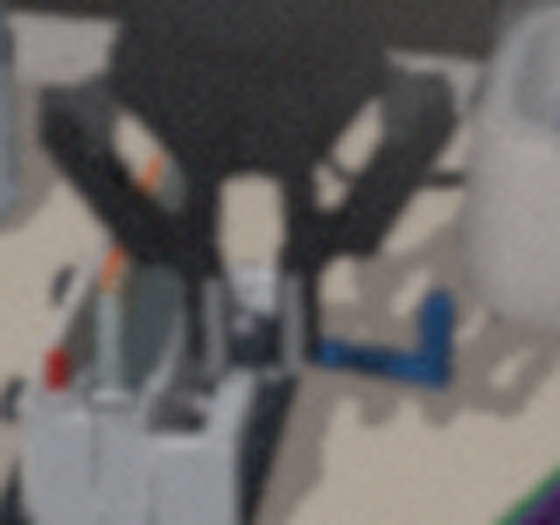

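That explains it: the real fingertips stand about 13 mm *above* the reported TCP, not 11 mm below, seen in both the hover and the present clouds. The fingers passed over the 94 mm post without touching it. The cassette was held near its top, but it is seated and fine. I'll go back along the arc, raised, and regrasp about 20 mm lower (TCP z ≈ 0.066).

>>> {"op": "send_rows", "data": {
  "series": [
    [0,0,0,0,0,-0.02,30],
    [0,0,-0.15,-0.001,-0.01,-0.02,40],
    [0,0,-0.3,-0.0035,-0.02,-0.02,40],
    [0,0,-0.45,-0.007,-0.03,-0.02,40],
    [0,0,-0.6,-0.0125,-0.039,-0.02,40]
  ]
}}

```text
time: 13.92
ee_pos: [0.5264, -0.2733, 0.1063]
orientation: [-1.044, -2.961, 0.0]
contact_force: [0.0, 0.7, -0.4]
width: 0.399
```

```bash
python3 -c "
from h import *
arc(.75,.45,.15,z=.105)"
```

```text
t 13.93 p [ 0.5264 -0.2733  0.1063] jawyaw 51.15 q [-0.48  0.37 -0.23  0.97 -0.    0.2 ] F [ 0.   0.7 -0.4] w 0.399
[-0.0007 -0.0018  0.0112] [0.     0.001  0.0013]
[-0.0005 -0.0019 -0.2888] [-0.0029 -0.0197  0.0013]
[-2.000e-04 -2.000e-03 -5.888e-01] [-0.0117 -0.0387  0.0013]
```

>>> {"op": "send_rows", "data": {
  "series": [
    [0,0,-0.15,-0.001,-0.01,0,40],
    [0,0,-0.29,-0.003,-0.0195,0,40],
    [0,0,-0.44,-0.007,-0.029,0,40],
    [0,-0.002,-0.589,-0.0117,-0.0385,0,40],
    [0,-0.002,-0.589,-0.0117,-0.0385,0,40]
  ]
}}

```text
time: 14.55
ee_pos: [0.5109, -0.3113, 0.1063]
orientation: [-0.142, -3.138, 0.0]
contact_force: [0.6, -0.1, 0.1]
width: 0.399
```

>>> {"op": "send_rows", "data": {
  "series": [
    [0,0,0,0,0,0.008,40],
    [0,0,0,0,0,0.016,40],
    [0,0,0,0,0,0.024,40],
    [0,0,0,0,0,0.032,40],
    [0,0,0,0,0,0.04,40]
  ]
}}

```text
time: 15.18
ee_pos: [0.5108, -0.3112, 0.0656]
orientation: [-0.142, -3.138, 0.0]
contact_force: [-0.0, -0.7, 0.7]
width: 0.402
```

>>> {"op": "send_rows", "data": {
  "series": [
    [0,0,0,0,0,0,30],
    [0,0,0,0,0,0,23],
    [0,0,0,0,0,0,19],
    [0,0,0,0,0,0,19],
    [0,0,0,0,0,0,19]
  ]
}}

```text
time: 15.8
ee_pos: [0.511, -0.3114, 0.0659]
orientation: [0.142, 3.138, -0.001]
contact_force: [0.8, 0.3, 0.1]
width: 0.189
```

```bash
python3 - <<'E'
from h import *
arc(.15,.3,.45,.6,.75,z=.066)
im,d=grab("side")
cv2.imwrite("pics/f2.png",cv2.resize(im[120:195,290:370],None,fx=6,fy=6,interpolation=2)[...,::-1])
E
```

```text
t 15.8 p [ 0.511  -0.3114  0.0659] jawyaw 84.8 q [-0.55  0.41 -0.27  0.89 -0.   -0.46] F [0.8 0.3 0.1] w 0.189
[-0.0005  0.0001 -0.0014] [-0.0003  0.0006 -0.0001]
[-0.0005  0.0002  0.1486] [-0.0011  0.011  -0.0001]
[-5.000e-04  2.000e-04  2.986e-01] [-0.0034  0.0213 -0.0001]
[-5.000e-04  2.000e-04  4.486e-01] [-0.0072  0.031  -0.0001]
[-5.000e-04  3.000e-04  5.986e-01] [-0.0125  0.0401 -0.0001]
```

View pics/f2.png

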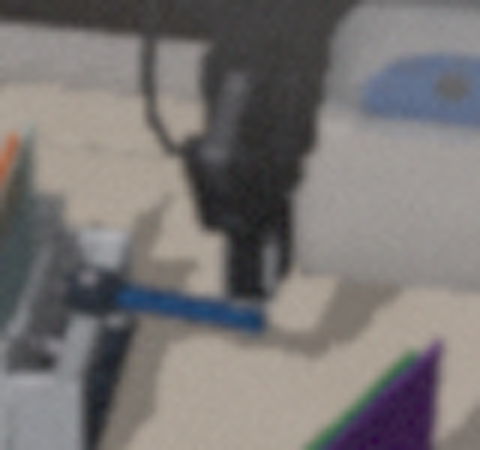

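The fingers now surround the post right at the lever's end (245,270 in the crop). I'll sweep the arc and verify motion after the first leg by blue pixels.

>>> {"op": "send_rows", "data": {
  "series": [
    [0,0,0.15,-0.001,0.011,0,19],
    [0,0,0.3,-0.0035,0.021,0,19],
    [0,0,0.45,-0.007,0.031,0,19],
    [0,0,0.6,-0.0125,0.04,0,19],
    [0,0,0.6,-0.0125,0.04,0,19]
  ]
}}

```text
time: 16.48
ee_pos: [0.5273, -0.2722, 0.0659]
orientation: [1.06, 2.957, -0.0]
contact_force: [0.3, 0.6, 0.4]
width: 0.191
```

```bash
cat >> h.py <<'E'
def blue():
    im,d=grab("side");hsv=cv2.cvtColor(im,cv2.COLOR_RGB2HSV);H,S,V=[hsv[...,i].astype(int) for i in range(3)]
    b=(H>100)&(H<118)&(S>120)&(V>60);b[:150]=0;b[200:]=0;b[:,:270]=0;b[:,335:]=0
    v,u=np.nonzero(b);print("blue",len(u),u.min(),u.max(),v.min(),v.max()) if len(u) else print("no blue")
E
python3 -c "
from h import *
arc(.75,.9,1.05,1.2,1.35,z=.066);blue()"
```

```text
t 16.48 p [ 0.5273 -0.2722  0.0659] jawyaw 50.57 q [-0.48  0.4  -0.28  0.89 -0.    0.21] F [0.3 0.6 0.4] w 0.191
[-0.0001  0.0003  0.0011] [-0.     -0.0004 -0.0001]
[-1.000e-04  3.000e-04  1.511e-01] [-0.0008  0.01   -0.0001]
[-1.000e-04  3.000e-04  3.011e-01] [-0.0032  0.0203 -0.0001]
[-1.000e-04  3.000e-04  4.511e-01] [-0.007   0.03   -0.0001]
[-1.000e-04  3.000e-04  6.011e-01] [-0.0123  0.0391 -0.0001]
blue 50 307 324 169 182
```

The blue lever moved with the fingers this time (its end went from col 333, row 174 to col 324, row 182). Continue.

>>> {"op": "send_rows", "data": {
  "series": [
    [0,0,0.15,-0.001,0.01,0,19],
    [0,0,0.3,-0.003,0.0205,0,19],
    [0,0,0.45,-0.007,0.03,0,19],
    [0,0,0.6,-0.0125,0.039,0,19],
    [0,0,0.6,-0.0125,0.039,0,19]
  ]
}}

```text
time: 17.15
ee_pos: [0.5617, -0.2503, 0.0657]
orientation: [1.88, 2.517, -0.0]
contact_force: [-0.2, -0.3, 0.4]
width: 0.191
```

```bash
python3 -c "
from h import *
arc(1.4,1.45,1.5,1.55,1.6,1.65,z=.066);blue()"
```

```text
t 17.15 p [ 0.5617 -0.2503  0.0657] jawyaw 16.47 q [-0.42  0.44 -0.23  0.9  -0.    0.86] F [-0.2 -0.3  0.4] w 0.191
[0.     0.0002 0.0559] [ 0.0003  0.0036 -0.0003]
[0.     0.0002 0.1059] [ 0.0001  0.0071 -0.0003]
[0.     0.0002 0.1559] [-0.0004  0.0105 -0.0003]
[0.000e+00 2.000e-04 2.059e-01] [-0.001   0.014  -0.0003]
[0.000e+00 2.000e-04 2.559e-01] [-0.0018  0.0174 -0.0003]
[0.000e+00 2.000e-04 3.059e-01] [-0.0028  0.0207 -0.0003]
blue 68 303 308 170 187
```

>>> {"op": "send_rows", "data": {
  "series": [
    [0,0,0.05,0,0.0035,0,19],
    [0,0,0.105,0,0.007,0,19],
    [0,0,0.155,-0.0005,0.0105,0,19],
    [0,0,0.2,-0.001,0.014,0,19],
    [0,0,0.2,-0.001,0.014,0,19]
  ]
}}

```text
time: 17.82
ee_pos: [0.5745, -0.2478, 0.0657]
orientation: [-2.118, -2.32, 0.001]
contact_force: [-0.4, 0.3, 1.3]
width: 0.187
```

```bash
python3 -c "
from h import *
arc(1.57,1.6,1.63,z=.066)"
```

```text
t 17.82 p [ 0.5745 -0.2478  0.0657] jawyaw 5.2 q [-0.41  0.46 -0.2   0.92 -0.    1.07] F [-0.4  0.3  1.3] w 0.187
[-0.0006  0.0004  0.0292] [ 0.0004  0.0023 -0.0003]
[-0.0006  0.0004  0.0592] [ 0.0003  0.0044 -0.0003]
[-0.0006  0.0004  0.0892] [ 0.0001  0.0065 -0.0003]
```

>>> {"op": "send_rows", "data": {
  "series": [
    [0,0,0.03,0,0.001,0,19],
    [0,0,0.03,0,0.002,0,19],
    [0,0,0.03,0,0.003,0,19],
    [0,0,0.03,0,0.004,0,19],
    [0,0,0.03,0,0.004,0,19]
  ]
}}

```text
time: 18.45
ee_pos: [0.5785, -0.2473, 0.0656]
orientation: [-2.152, -2.288, 0.001]
contact_force: [-2.1, -0.5, 1.2]
width: 0.189
```

>>> {"op": "send_rows", "data": {
  "series": [
    [0,0,0,0,0.0005,0,19],
    [0,0,0,0,0.001,0,19],
    [0,0,0,0,0.0015,0,19],
    [0,0,0,0,0.002,0,19],
    [0,0,0,0,0.002,0,19]
  ]
}}

```text
time: 19.08
ee_pos: [0.5795, -0.2471, 0.0655]
orientation: [-2.152, -2.287, 0.003]
contact_force: [-6.3, -0.1, 2.4]
width: 0.193
```

>>> {"op": "send_rows", "data": {
  "series": [
    [0,0,0,0,0.0005,0,19],
    [0,0,0,0,0.001,0,19],
    [0,0,0,0,0.0015,0,19],
    [0,0,0,0,0.002,0,19],
    [0,0,0,0,0.002,0,19]
  ]
}}

```text
time: 19.7
ee_pos: [0.5797, -0.2471, 0.0654]
orientation: [-2.151, -2.285, 0.007]
contact_force: [-9.7, 0.2, 6.5]
width: 0.19
```

The force climbs with no travel, so the lever is at its stop. Ease off, open, lift straight up and retreat.

>>> {"op": "send_rows", "data": {
  "series": [
    [0,0,0,0,-0.001,0,22],
    [0,0,0,0,-0.0015,0,25],
    [0,0,0,0,-0.0015,0,28],
    [0,0,0,0,-0.0015,-0.01,28],
    [0,0,0,0,-0.0015,-0.03,28]
  ]
}}

```text
time: 20.32
ee_pos: [0.578, -0.2469, 0.0954]
orientation: [-2.15, -2.284, 0.007]
contact_force: [1.1, 0.3, 0.7]
width: 0.28
```

>>> {"op": "send_rows", "data": {
  "series": [
    [0,0,0,0,0,-0.04,28],
    [0,0,0,0,0,-0.08,28],
    [0,0,0,0,0,-0.12,28],
    [0,0,0,0,-0.05,-0.12,28],
    [0,0,0,0.03,-0.1,-0.12,28]
  ]
}}

```text
time: 20.95
ee_pos: [0.4773, -0.2241, 0.2174]
orientation: [-2.153, -2.285, 0.006]
contact_force: [-0.5, 0.3, 1.6]
width: 0.275
```

```bash
python3 - <<'E'
from h import *
plan((.2,-.45,.25,3.5))
im,d=grab("side");im2,d2=grab("top")
y=np.radians(3.48);X=np.array([np.cos(y),np.sin(y)]);Y=np.array([-np.sin(y),np.cos(y)]);o=np.array([.614,-.3156])
for n,I,D in(("side",im,d),("top",im2,d2)):
    P=cloud(n,D);A=P.reshape(-1,3);E=A[:,:2]-o;C=np.stack([E@X,E@Y,A[:,2]],1)*1000
    hsv=cv2.cvtColor(I,cv2.COLOR_RGB2HSV).reshape(-1,3).astype(int)
    b=(hsv[:,0]>100)&(hsv[:,0]<118)&(hsv[:,1]>120)&(hsv[:,2]>60)&(abs(C[:,0])<120)&(abs(C[:,1])<100)&(C[:,2]>55)&(C[:,2]<105)
    q=C[b];print(n,"blue",len(q)); 
    if len(q)>5: print(" arm",cv2.fitLine(q[q[:,2]<74][:,:2].astype(np.float32),2,0,.01,.01).ravel().round(2) if (q[:,2]<74).sum()>5 else '',"post",q[q[:,2]>80].mean(0).round(1))
    t=C[(C[:,2]>98)&(C[:,2]<125)&(abs(C[:,0])<14)&(abs(C[:,1])<58)]
    if len(t)>5: print(" cass",len(t),np.percentile(t,[3,50,97],0).round(1).tolist())
a=cv2.resize(im[110:260,240:400],None,fx=2.5,fy=2.5,interpolation=2);b=cv2.resize(im2[110:260,240:400],None,fx=2.5,fy=2.5,interpolation=2)
cv2.imwrite("pics/end.png",np.hstack([a,b])[...,::-1])
E
```

```text
t 20.95 p [ 0.4773 -0.2241  0.2174] jawyaw 3.39 q [-0.44  0.18 -0.22  1.17 -0.    1.07] F [-0.5  0.3  1.6] w 0.275
[-0.0041  0.0012 -0.0019] [-0.2092 -0.2903 -0.0311]
side blue 81
 arm [  0.05  -1.   -34.02  43.74] post [-35.3  74.   87.8]
 cass 116 [[0.9, -44.5, 99.3], [2.4, 10.8, 109.7], [8.9, 50.7, 111.8]]
top blue 0
```

Twelve pictures have been viewed, so I'm checking by numbers from here on. Retreat so the top camera can see the clamp.

>>> {"op": "send_rows", "data": {
  "series": [
    [0,0,0,-0.03,-0.04,-0.01,28],
    [0,0,0,-0.07,-0.08,-0.02,28],
    [0,0,0,-0.11,-0.12,-0.03,28],
    [0,0,0,-0.16,-0.15,-0.03,28],
    [0,0,0,-0.21,-0.18,-0.03,28]
  ]
}}

```text
time: 21.68
ee_pos: [0.3037, -0.4428, 0.2485]
orientation: [-2.148, -2.282, 0.01]
contact_force: [1.3, 0.2, -0.2]
width: 0.281
```

```bash
cat > chk.py <<'E'
from h import *
plan()
y=np.radians(3.48);X=np.array([np.cos(y),np.sin(y)]);Y=np.array([-np.sin(y),np.cos(y)]);o=np.array([.614,-.3156])
for n in("side","top"):
    I,D=grab(n);P=cloud(n,D);A=P.reshape(-1,3);E=A[:,:2]-o;C=np.stack([E@X,E@Y,A[:,2]],1)*1000
    hsv=cv2.cvtColor(I,cv2.COLOR_RGB2HSV).reshape(-1,3).astype(int)
    b=(hsv[:,0]>100)&(hsv[:,0]<118)&(hsv[:,1]>120)&(hsv[:,2]>60)&(abs(C[:,0])<120)&(abs(C[:,1])<100)&(C[:,2]>55)&(C[:,2]<105)
    q=C[b];print(n,"blue",len(q)) 
    l=q[q[:,2]<74]
    if len(l)>5: print(" arm",cv2.fitLine(l[:,:2].astype(np.float32),2,0,.01,.01).ravel().round(3),l.min(0).round(0),l.max(0).round(0),"post",q[q[:,2]>85].mean(0).round(1))
    t=C[(C[:,2]>98)&(C[:,2]<125)&(abs(C[:,0])<14)&(abs(C[:,1])<58)];print(" cass",len(t),np.percentile(t,[3,50,97],0).round(1).tolist() if len(t) else "")
    g=(hsv[:,0]>60)&(hsv[:,0]<90)&(hsv[:,1]>70)&(hsv[:,2]>50)&(np.linalg.norm(A[:,:2]-[.507,-.057],axis=1)<.06)&(A[:,2]>.08);print(" green",g.sum(),A[g].mean(0).round(3))
    r=(hsv[:,0]>5)&(hsv[:,0]<22)&(hsv[:,1]>120)&(hsv[:,2]>90)&(abs(C[:,0])<20)&(abs(C[:,1])<55)&(C[:,2]>85);print(" orange",r.sum(),C[r].mean(0).round(1))
E
python3 chk.py
```

```text
t 21.68 p [ 0.3037 -0.4428  0.2485] jawyaw 3.46 q [-0.96  0.19 -0.14  1.25 -0.01  0.55] F [ 1.3  0.2 -0.2] w 0.281
side blue 83
 arm [  0.066  -0.998 -34.496  46.89 ] [-39.  16.  61.] [-26.  78.  74.] post [-35.2  74.7  90.4]
 cass 118 [[1.0, -44.4, 98.7], [2.9, 8.7, 109.6], [8.7, 50.8, 112.1]]
 green 58 [ 0.508 -0.055  0.107]
 orange 21 [  6.4   8.8 110.7]
top blue 170
 arm [ 2.7000e-02 -1.0000e+00 -3.5401e+01  3.6491e+01] [-41.  14.  64.] [-29.  62.  71.] post [-36.2  70.7  93.4]
 cass 340 [[-2.0, -46.1, 99.4], [0.3, 1.0, 110.9], [6.0, 47.1, 113.6]]
 green 138 [ 0.506 -0.057  0.108]
 orange 108 [  3.9   0.3 111.4]
```

```bash
python3 -c "
from h import *
print(arm.hand_in())"
```

```text
the job is handed in; nothing more can be done
None
```

The orange-comb cassette is in the gel clamp, fully down with its comb towards the core, and the blue lever is closed to its stop. I handed the job in at about 22 s of the 53 s allowed.

**Last checks:**
- **Cassette:** its top is at about 112 mm and its faces at about −2 and +6 mm across the slot, so it sits against the gasket face. The floor touch on insertion was about 7 N.
- **Lever:** it measures about 1.54 rad from the top view and 1.50 rad from the side view, against 1.57 for the stop. Both are within what these cameras resolve. I judged it closed because the force rose to about 10 N while the lever barely moved (0.2 mm).
- **Green cassette:** still standing in its rack place, unmoved.
- **Robot:** backed away, touching nothing.

**What disagreed:**
- **Fingertips:** they stood about 13 mm above the reported tool point instead of 11 mm below it. My first lever sweep therefore passed over the post without touching it. I repeated it 20 mm lower and checked that the lever moved. For the same reason, the cassette was carried gripped only near its top edge.
- **Cameras:** the top and side cameras differ by about 2 mm, which is within their stated calibration.
- **Final pictures:** I had used all 12 picture views by then, so the last checks rest on measured numbers from both cameras rather than a viewed image.

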